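# Measure a pearl oyster on the measuring board

## Robot

A 6-joint arm with a two-finger parallel gripper is mounted at the origin on the work surface. World frame = base frame: x ahead of the robot, y to its left, z up, the work surface at z = 0. Lengths are in mm, angles in rad, forces in N, time in s.
With the tool pointing down it reaches from about 350 to 725 mm from the base axis. Payload 6 kg.
Tool frame: the origin (TCP) lies on the centre line of the jaws, within the pads' length; the fingertips stand 17 mm ahead of it and the grasp point (between the pads) lies 2 mm behind it (arm.nose_length is the distance from the TCP to the fingertips, in mm); z points along the fingers, y is the line along which they close (so a half turn about z gives the same grasp; the last joint's range is limited). The gripper opens to 85 mm and grips with 20 to 120 N. Pads are 22 mm wide; open, the fingers measure 114 mm over their backs; the gripper's body (76 mm by 85 mm) begins 54 mm behind the grasp point. The pads swing forward as they close: fully open they stand 13 mm farther back than shut.
Start: joints at [1.44, 0.04, 0.085, 0, -1.615, -0.334], TCP at [268.918, 536.338, 248.261] pointing down, gripper open.
Joint ranges: [-2.56, 2.56], [-1.29, 2.01], [-1.08, 1.49], [-3.29, 1.98], [-2.81, -0.18], [-2.99, 2.99]. Speed limits (rad/s): [2.57, 2.57, 3.01, 3.14, 3.14, 3.14].

## Interface

Orientations are given as a unit quaternion [w, x, y, z].
In Python, from plant import arm gives the robot as it stands.
- The arm moves only by the tool apply_moves, never from a script. Its argument "rows" is a list of rows, each a list of 7 numbers: the shift along the tool's x, y, z in cm, then the turn, a rotation vector about the tool's x, y, z in degrees, then the gripper's target within -1 to 1 (fully open at 1, half-way at 0, shut at -1). In form: [[tx, ty, tz, rx, ry, rz, fingers], ...]. A call has 1 to 10 rows; each row is the pose to reach, as a shift and turn from the pose commanded when the call began, along the tool's axes at that moment; what a row does not reach only later rows make up. A row lasts 1/10 s, in which the tool goes at most 50 mm and 8.59 degrees, less where a joint would pass 70% of its speed; a pose out of reach is approached as far as the arm can. A call with a gripper value outside its range is refused whole. The fingers move at their own pace and stop on an object; "grip_force" is the grip in N (left out, the last holds). Time passes only in rows, so rows that repeat a pose let the fingers close. It gives the time, the measured TCP pose, the force, the opening and the grip force at its end, in the units of the state.
- arm.observe(): the state, without advancing time (a new reading comes with each control period).
- arm.camera(name): name is "scene" or "top" or "wrist"; returns a dict with "frame" (420x560x3 uint8, red, green, blue), "depth" (420x560 float32, mm along the optical axis (not along the pixel's ray), 0 where there is no reading), "fx", "fy", "cx", "cy" (pixels), "T" (4x4, takes a point from camera to world coordinates); the wrist camera has in their place "hand_eye" (4x4, takes a point from camera to tool coordinates, whose origin is the TCP and whose axes are the flange's). Camera axes: x right, y down, z forward; pixel columns grow to the right and rows downward; lengths in mm; the calibration is good to about 2 mm. A picture is of the moment at which its call begins: read the wrist's pose just before it.
- arm.sign_off(): hands the job in; it is judged then, once.
Trained networks look in a picture, given as the dict that the camera call returned (one of the last four; its "shot" number tells which), for a name from the list of things; names that differ only in an ending like _2 or _b are one class to them, and where a whole thing is asked for, a point or a joint stands for the part that bears it (a point fixed in the world has none). Each returns a list of dicts, best first, with "conf" (0 to 1); they miss things now and then, are a little off and sometimes report something else, mostly with a low value. They report only what shows in the picture. A call takes as long as a camera call. They do not tell look-alikes from the thing itself.
- arm.trace(thing, picture): "region" (420x560 bool, what is visible of it) and "centre" ([column, row] in pixels, amid what is visible of it).
The state is a dict: "clock": time; "qpos": joint angles; "qd": joint speeds; "tau": joint torques, N m; "position": TCP position; "ee_rot": TCP orientation; "force": force on the tool from outside, world axes, zero at the start; "ft_torque": the same for the moment, N m; "width": opening from 0.0 (shut) to 1.0 (fully open); "grasp_force": force on a finger pad.
Only numpy, scipy, OpenCV 4.12 (cv2) and the standard library are available. Lean on these libraries where they do the work, as an engineer would, in place of code of your own. Each camera call takes 0.05 s, during which the arm holds its last target. There are 200 camera calls.

## Task

Set the oyster that lies on the measuring board up for its length reading: push it along the board with the fingertips until its straight hinge edge sits flat against the fixed metal stop, then push the blue sliding jaw up until it just touches the rounded lip of the shell, and come away leaving both there. Push only: do not pinch, lift or tip the oyster, do not shove it along with the jaw, do not press the shell hard, and leave the other things around the board where they lie.

Things in the scene. Friction and masses are not known exactly. Their poses are not given: they have to be found in the camera images.
- board: Fixed measuring board: white base 380 mm long (its y), 200 mm wide, top face 15 mm above the bench. Origin on the underside, on the measuring line; along x the base reaches from -115 to +85 mm. At the +y end stands the aluminium stop; along the +x edge runs a rail (x 58 to 82 mm, 16 mm high) for the blue jaw, beside it a yellow scale strip. Open measuring area: x -65 to +53 mm.
- stop_face (a point): Point on the measuring face of the fixed aluminium stop, at the foot of the stop (height of the board's top), on the measuring line (board x 0, y +165 mm). Axes as the board's. The stop is a plate 125 mm wide (board x -67 to +57 mm), 12 mm thick, 40 mm high above the board; its face looks along -y, towards the oyster and the jaw.
- jaw (a joint): The blue jaw's distance from the stop, in m: 0 when its face meets the stop, growing as it slides away along the board's -y to 0.32 at most. It slides stiffly (about 2 N) and stays where it is left; 0.2 kg.
- jaw_face (a point): Point on the blue jaw's measuring face (it looks along +y to the stop), on the measuring line, at the height of the board's top. Axes as the board's. The blade is a plate 8 mm thick across the board, x -65 to +55 mm, 2 to 34 mm above the board's top; its back (-y side) is flat and free from x -65 to +30 mm, then come a gusset and the carriage, whose brass knob (loose) reaches 44 mm up.
- oyster: The closed pearl oyster on the board: brown, wet (slides easily, friction about 0.3), rounded shell with one straight edge, 76 mm wide (its x), 78 mm long (its y), 27 mm thick at the highest, 60 to 125 g. Origin at the centre of its flat underside; z up; +y points to the straight hinge edge, -y to the rounded lip. Its rim stands 8 to 12 mm above the board; its foot is some 40 mm across.
- oyster_hinge (a point): Middle of the oyster's straight hinge edge (54 mm long, along the oyster's x), 38 mm from the shell's centre and 10 mm above the board. Axes as the oyster's.
- oyster_lip (a point): Outermost point of the rounded lip, opposite the hinge, 40 mm from the shell's centre and 10 mm above the board. Axes as the oyster's.
- oyster_b: Another oyster, waiting on the bench close to the board: paler, 68 by 70 mm, 24 mm high. Origin at the centre of its underside. To be left alone.
- oyster_c: Another oyster, waiting on the bench close to the board: darker, 64 by 66 mm, 23 mm high. Origin at the centre of its underside. To be left alone.
- wedge: Orange plastic shell wedge, 70 by 28 mm, 22 mm high, origin at the centre of its underside. To be left alone.
- knife: Oyster knife with a wooden handle lying on the bench in front of the board, 170 mm long (its x; blade to +x), 33 mm high. Origin on the bench under its middle. To be left alone.
- pencil: Flat red carpenter's pencil lying on the board's margin next to the measuring area, 163 mm long (its y), 14 mm wide, 7 mm thick. Origin at the centre of its underside. To be left alone.
- bowl: White china bowl with opened shells in it, 144 mm across, 48 mm high, origin at the centre of its underside, beyond the board's -y end. To be left alone.
- jar: Small glass jar with a white lid, 58 mm across, 66 mm high, origin at the centre of its underside, beyond the board's +y end. To be left alone.
There are look-alikes about, which are no part of the job. What is shaped like the oyster but yellow is not meant.

How it is judged (in metres and radians):
On the way:
1. the oyster's hinge edge sits flat against the stop (within 4 mm at its middle, within 7 degrees) while the jaw is still clear of the shell (y of oyster_hinge in the frame of stop_face above -0.004 m and angle between the y axis of oyster and the y axis of stop_face, either way round below 0.12 rad and y of oyster_lip in the frame of jaw_face above 0.02 m), for 0.2 s.
At the end, for the whole second after the job is handed in: The oyster rests flat on the board, its hinge edge against the fixed stop (middle of the hinge within 4 mm of the stop's face, turned less than 7 degrees), and the jaw's face rests against the lip (within 4 mm of it) (y of oyster_hinge in the frame of stop_face above -0.004 m and angle between the y axis of oyster and the y axis of stop_face, either way round below 0.12 rad and y of oyster_lip in the frame of jaw_face below 0.004 m and angle between oyster's own z axis and vertical below 0.1 rad and z of oyster in the frame of board below 0.018 m and linear speed of oyster below 0.01 m/s); the robot touches nothing.
It fails at once if the oyster is lifted off the board or tipped (z of oyster in the frame of board above 0.025 m or z of oyster in the frame of board below 0.005 m or angle between oyster's own z axis and vertical above 0.3 rad).
It fails at once if the jaw shoves the oyster along before the oyster is at the stop (y of oyster_lip in the frame of jaw_face below 0.006 m and y of oyster_hinge in the frame of stop_face below -0.01 m).
It fails at once if the shell is pinched or pressed hard (over 35 N from the fingers, or squeezed with as much between jaw and stop) (contact force between the fingers and oyster above 35 N or contact force between oyster and anything else above 75 N).
It fails at once if a bystander is pushed from its place (over 25 mm) (distance of any of oyster_b, oyster_c, wedge, knife, pencil, bowl, jar from where it was at the start of the episode above 0.025 m).
It also fails if it takes over 64 s, if anything falls off the work surface, if the arm or the gripper's body presses on something with over 40 N, if the wrist force passes 120 N, or if a joint passes its speed limit or range.

## Working session

There is one attempt and no reset: what is moved stays moved. The work goes in short steps, Python scripts to look and compute and a tool call to move; the robot and the scene stay as the last step left them, time stands still between calls to the robot, and variables do not carry over. Pictures are saved under pics/ and viewed, at most 10 in all, crops included, and the job is handed in when it is done.

Besides the shell and the picture viewer there is one more tool, called after "Request:" as name(argument=value, ...), one argument or row to a line, values as JSON. apply_moves: Moves the arm, as the interface text tells. Its arguments: {"type":"object","properties":{"rows":{"type":"array"},"grip_force":{"type":"number"}},"required":["rows"]}

```bash
mkdir -p pics; ls
cat > h.py <<'E'
import numpy as np, cv2
from plant import arm
def world(p,cols,rows):
    z=p["depth"][rows,cols].astype(float)
    c=np.stack([(cols-p["cx"])/p["fx"]*z,(rows-p["cy"])/p["fy"]*z,z,np.ones_like(z)])
    return (p["T"]@c)[:3].T, z
def region(p,m):
    r,c=np.nonzero(m); w,z=world(p,c,r); return w[z>0]
def save(p,n): cv2.imwrite(f"pics/{n}.png",p["frame"][:,:,::-1])
E
python3 - <<'E'
from h import *
s=arm.observe(); print(s)
a=arm.camera("scene"); b=arm.camera("top")
save(a,"scene0"); save(b,"top0")
for n in ["oyster","board","jaw","pencil","knife","wedge","bowl","jar"]:
    for d in arm.trace(n,b):
        w=region(b,d["region"])
        if len(w): print(n,round(d["conf"],2),np.round(d["centre"]),np.round(np.median(w,0)),np.round(np.percentile(w,2,0)),np.round(np.percentile(w,98,0)))
E
```

```text
pics
{'clock': 0.0, 'qpos': array([ 1.43969837e+00,  4.07865657e-02,  8.37998216e-02, -4.15354945e-04,
       -1.61547531e+00, -3.33675404e-01]), 'qd': array([-0.0002384 ,  0.00122743, -0.00030988, -0.00146618,  0.00220596,
        0.0008934 ]), 'tau': array([-8.83215762e-05, -3.68211973e+01,  3.47417414e+01,  6.93218574e+00,
       -5.29492638e-03, -1.85580447e-06]), 'position': array([268.75220692, 536.11859878, 247.29656118]), 'ee_rot': array([ 8.49571924e-04,  9.73121251e-01, -2.30291757e-01, -1.22199192e-04]), 'force': array([-0.15200598, -0.59402215,  0.40529709]), 'ft_torque': array([ 0.00047899, -0.06218247, -0.0106316 ]), 'grasp_force': 0.0, 'width': 1.0028652477226523}
oyster 0.96 [262. 277.] [350.  26.  20.] [313.  -9.  -1.] [389.  65.  30.]
oyster 0.84 [228. 181.] [593. 121.  35.] [561.  86.  25.] [628. 157.  45.]
oyster 0.77 [209. 294.] [312. 165.  21.] [275. 129.   9.] [348. 203.  30.]
oyster 0.74 [135. 207.] [536. 349.  21.] [505. 313.  10.] [572. 384.  29.]
oyster 0.68 [298. 134.] [708. -60.  19.] [678. -93.   8.] [740. -27.  27.]
oyster 0.56 [224. 243.] [447. 133.  17.] [418. 106.   8.] [479. 164.  26.]
board 0.56 [258. 187.] [577.  39.  16.] [ 466. -127.   10.] [688. 234.  54.]
jaw 0.55 [304. 167.] [624. -72.  46.] [ 515. -108.   17.] [656. -40.  60.]
pencil 0.76 [257. 223.] [491.  43.  22.] [473. -29.  17.] [509. 119.  28.]
pencil 0.47 [256. 125.] [741.  54.  13.] [726.  23.   2.] [756.  89.  23.]
knife 0.84 [302. 246.] [432. -62.  25.] [ 410. -118.    3.] [450.  29.  35.]
wedge 0.66 [255. 126.] [740.  54.  12.] [726.  24.   1.] [755.  87.  23.]
bowl 0.57 [379. 201.] [ 532. -255.   29.] [ 469. -316.    7.] [ 594. -191.   50.]
bowl 0.31 [304. 167.] [625. -74.  46.] [ 532. -107.   18.] [656. -43.  60.]
jar 0.97 [146. 157.] [649. 311.  65.] [626. 289.   6.] [677. 342.  71.]
```

Run:
```python
import cv2
im=cv2.imread("pics/top0.png")[90:270,150:400]; cv2.imwrite("pics/top0c.png",cv2.resize(im,None,fx=3.2,fy=3.2,interpolation=cv2.INTER_CUBIC))
```

```text
(no output)
```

View pics/top0c.png

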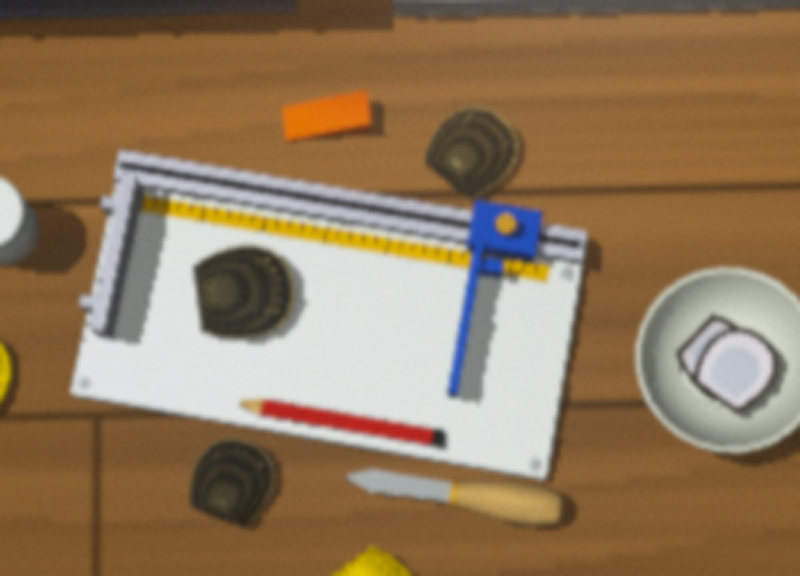

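View pics/scene0.png

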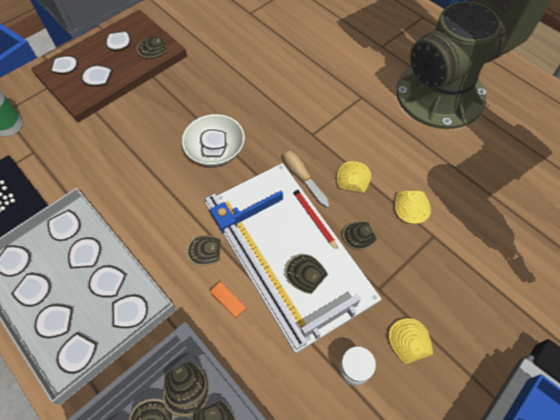

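The top crop shows the board turned about 10°. The stop is at left (crop 97–135, 150–335) and the jaw at (465, 320). The oyster is at (245, 293), with its hinge towards the stop but turned from it, and the pencil is at (345, 422). Next I fit the board frame and oyster from the depth.

```bash
cat >> h.py <<'E'
def fit(pts):
    vx,vy,x,y=cv2.fitLine(pts[:,:2].astype(np.float32),cv2.DIST_HUBER,0,.01,.01).ravel(); return np.array([vx,vy]),np.array([x,y])
E
python3 - <<'E'
from h import *
b=arm.camera("top")
H=cv2.cvtColor(b["frame"],cv2.COLOR_RGB2HSV).astype(int)
r,c=np.nonzero(b["depth"]>0); w,_=world(b,c,r); h=H[r,c]
box=(w[:,0]>450)&(w[:,0]<720)&(w[:,1]>-150)&(w[:,1]<270)
wht=box&(h[:,1]<40)&(h[:,2]>150)
print("white z hist",np.histogram(w[wht,2],bins=np.arange(0,80,5)))
for nm,m in dict(base=wht&(w[:,2]>8)&(w[:,2]<24),stop=box&(w[:,2]>48)&(w[:,1]>150)&(h[:,1]<60),blade=box&(h[:,0]>100)&(h[:,0]<130)&(h[:,1]>120)&(w[:,2]>30)).items():
    p=w[m]
    if len(p)<3: continue
    R=cv2.minAreaRect(p[:,:2].astype(np.float32)); print(nm,len(p),np.median(p[:,2]),R,np.round(cv2.boxPoints(R)).tolist())
o=[d for d in arm.trace("oyster",b) if 560<region(b,d["region"])[:,0].mean()<630][0]
p=region(b,o["region"]); print(len(p),p.mean(0),np.percentile(p[:,2],[5,50,95]))
R=cv2.minAreaRect(p[:,:2].astype(np.float32)); print(R,np.round(cv2.boxPoints(R)).tolist())
hull=cv2.convexHull(p[:,:2].astype(np.float32))[:,0]; print(np.round(hull).tolist())
E
```

```text
white z hist (array([  34,  100, 3135, 3417,  226,  266,  477,   47,    9,   16,  100,
        119,    5,    0,    0]), array([ 0,  5, 10, 15, 20, 25, 30, 35, 40, 45, 50, 55, 60, 65, 70, 75]))
base 6859 15.215368019583593 ((556.789306640625, 59.69140625), (380.6009216308594, 198.6507110595703), 77.82329559326172) [[420.0, -105.0], [614.0, -147.0], [694.0, 225.0], [500.0, 267.0]]
stop 268 55.11997159381008 ((622.981201171875, 225.68588256835938), (23.684162139892578, 124.63508605957031), 78.3760986328125) [[560.0, 227.0], [682.0, 202.0], [686.0, 225.0], [564.0, 250.0]]
blade 404 46.49908659548953 ((580.874267578125, -73.56768035888672), (54.07609558105469, 151.56927490234375), 79.23189544677734) [[501.0, -86.0], [650.0, -114.0], [660.0, -61.0], [511.0, -33.0]]
760 [593.26198911 121.37169908  35.37982661] [26.53098475 35.59685919 43.64435141]
((595.3272094726562, 121.10697174072266), (74.77056121826172, 77.13543701171875), 7.641905784606934) [[553.0, 154.0], [563.0, 78.0], [638.0, 88.0], [627.0, 164.0]]
[[633.0, 122.0], [632.0, 129.0], [630.0, 137.0], [627.0, 144.0], [625.0, 149.0], [620.0, 159.0], [616.0, 161.0], [609.0, 162.0], [606.0, 161.0], [588.0, 159.0], [576.0, 157.0], [572.0, 156.0], [566.0, 153.0], [565.0, 151.0], [563.0, 147.0], [559.0, 129.0], [559.0, 119.0], [559.0, 111.0], [561.0, 104.0], [562.0, 102.0], [566.0, 94.0], [572.0, 89.0], [582.0, 84.0], [586.0, 83.0], [601.0, 83.0], [605.0, 83.0], [612.0, 86.0], [615.0, 88.0], [618.0, 91.0], [625.0, 98.0], [629.0, 104.0], [632.0, 116.0]]
```

Request:
apply_moves(
  rows=[
    [49.4, 29.6, 3, 0, 0, 75.4, -1],
    [49.4, 29.6, 3, 0, 0, 75.4, -1],
    [49.4, 29.6, 3, 0, 0, 75.4, -1],
    [49.4, 29.6, 3, 0, 0, 75.4, -1],
    [49.4, 29.6, 3, 0, 0, 75.4, -1],
    [49.4, 29.6, 3, 0, 0, 75.4, -1],
    [49.4, 29.6, 3, 0, 0, 75.4, -1],
    [49.4, 29.6, 3, 0, 0, 75.4, -1],
    [49.4, 29.6, 3, 0, 0, 75.4, -1],
    [49.4, 29.6, 3, 0, 0, 75.4, -1],
  ],
  grip_force=20,
)

```text
clock: 1.6
position: [537.5, 113.0, 222.6]
ee_rot: [0.0, -0.628, 0.778, -0.0]
force: [0.2, 1.4, 0.7]
width: 0.003
grasp_force: 0.0
```

Request:
apply_moves(
  rows=[
    [5.3, -5.3, 5, 0, 0, 0, -1],
    [5.3, -5.3, 8, 0, 0, 0, -1],
    [5.3, -5.3, 8, 0, 0, 0, -1],
    [5.3, -5.3, 8, 0, 0, 0, -1],
  ],
)

```text
clock: 2.0
position: [576.8, 50.8, 140.0]
ee_rot: [-0.002, -0.628, 0.778, 0.001]
force: [0.2, -0.2, -0.0]
width: 0.004
grasp_force: 0.0
```

```bash
cat >> h.py <<'E'
X=np.array([.978,-.208]);Y=np.array([.208,.978]);O=np.array([571.5,56.6])
def tob(p): d=np.asarray(p)[...,:2]-O; return np.stack([d@X,d@Y],-1)
E
python3 - <<'E'
from h import *
s=arm.observe(); print(s["position"],tob(s["position"]),s["ee_rot"],s["force"])
w=arm.camera("wrist"); save(w,"w1")
w["T"]=np.eye(4); q=s["ee_rot"]
from scipy.spatial.transform import Rotation as Ro
T=np.eye(4);T[:3,:3]=Ro.from_quat(q[[1,2,3,0]]).as_matrix();T[:3,3]=s["position"]; w["T"]=T@w["hand_eye"]
for n in ["oyster","jaw"]:
  for d in arm.trace(n,w):
    p=region(w,d["region"])
    if len(p): b=tob(p); print(n,d["conf"],np.percentile(b,[1,50,99],axis=0).round(1).tolist(),np.percentile(p[:,2],[5,95]));
E
```

```text
[576.80534907  50.83327181 140.03456338] [ 6.38811086 -4.53634757] [-2.14804807e-03 -6.28375215e-01  7.77907211e-01  5.88164343e-04] [ 0.16440533 -0.22959817 -0.02512494]
oyster 0.66 [[-166.1, 20.2], [-133.1, 45.6], [-104.0, 80.4]] [10.59527073 23.57474821]
oyster 0.65 [[123.6, -119.8], [155.2, -86.9], [195.9, -50.7]] [11.13084423 25.17736987]
oyster 0.64 [[-204.2, -105.5], [-182.5, -70.7], [-167.6, -33.2]] [10.45507407 27.02790411]
oyster 0.62 [[-27.1, -11.0], [34.3, 49.4], [47.5, 74.9]] [25.84910176 33.87930399]
jaw 0.74 [[-36.9, -139.3], [76.5, -108.6], [110.8, -95.7]] [26.10571559 59.14325808]
jaw 0.28 [[-25.5, 30.6], [35.9, 50.5], [47.0, 74.4]] [26.97513855 33.44992864]
```

View pics/w1.png

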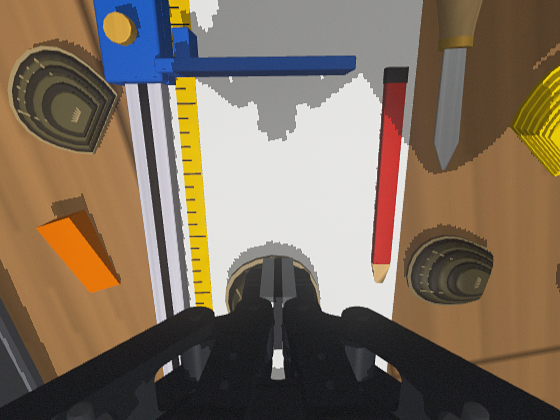

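The wrist view shows the fingertips (280, 265) clear of the oyster lip. The jaw blade is at row 65 and the pencil is well to the side at (390, 170), so I go down in front of the lip.

Request:
apply_moves(
  rows=[
    [0, 0, 4, 0, 0, 0, -1],
    [0, 0, 8, 0, 0, 0, -1],
    [0, 0, 10.3, 0, 0, 0, -1],
    [0, 0, 10.3, 0, 0, 0, -1],
  ],
)

```text
clock: 2.55
position: [575.9, 52.9, 37.4]
ee_rot: [-0.002, -0.63, 0.777, 0.001]
force: [-0.6, -0.0, -0.6]
width: 0.006
grasp_force: 0.0
```

Request:
apply_moves(
  rows=[
    [-1, 0, 0, 0, 0, 0, -1],
    [-1.8, 0, 0, 0, 0, 0, -1],
    [-2.3, 0, 0, 0, 0, 0, -1],
    [-2.8, 0, 0, 0, 0, 0, -1],
    [-3.3, 0, 0, 0, 0, 0, -1],
    [-3.8, 0, 0, 0, 0, 0, -1],
    [-4.2, 0, 0, 0, 0, 0, -1],
    [-4.6, 0, 0, 0, 0, 0, -1],
  ],
)

```text
clock: 3.35
position: [587.2, 97.2, 39.2]
ee_rot: [-0.0, -0.629, 0.777, -0.0]
force: [0.1, -1.6, 0.5]
width: -0.0
grasp_force: 0.6
```

```bash
cat >> h.py <<'E'
def look(name):
    s=arm.observe(); print("tcp",tob(s["position"]).round(1),s["position"][2].round(1),s["force"].round(1),s["clock"])
    b=arm.camera("top"); save(b,name)
    for d in arm.trace("oyster",b):
        p=region(b,d["region"]); m=np.median(p,0)
        if abs(tob(m)[0])<60 and abs(tob(m)[1])<190:
            q=tob(p); h=cv2.convexHull(q.astype(np.float32))[:,0]
            print("oyster",round(d["conf"],2),len(p),np.percentile(q,[0,1,99,100],axis=0).round(1).tolist()); print(h.round().astype(int).tolist())
    im=b["frame"][120:220,160:310,::-1]; cv2.imwrite(f"pics/{name}c.png",cv2.resize(im,None,fx=5,fy=5,interpolation=cv2.INTER_CUBIC))
E
python3 -c "
from h import *
look('t2')"
```

```text
tcp [ 6.9 43. ] 39.2 [ 0.1 -1.6  0.5] 3.35
oyster 0.69 146 [[-36.9, 52.1], [-35.5, 57.3], [-2.3, 117.6], [-1.6, 118.5]]
[[-2, 97], [-2, 102], [-4, 107], [-4, 109], [-10, 116], [-13, 118], [-14, 118], [-20, 117], [-36, 57], [-37, 52], [-10, 74]]
```

View pics/t2c.png

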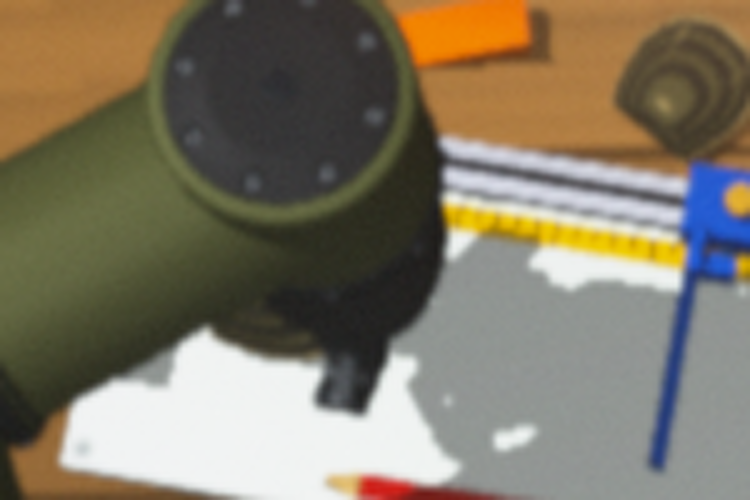

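The arm hides the oyster from the top camera here, so I use the scene camera for checks.

```bash
sed -i 's/def look(name):/def look(name,cam="scene"):/; s/arm.camera("top")/arm.camera(cam)/; s/frame"\]\[120:220,160:310/frame"][190:360,200:400/; s/fx=5,fy=5/fx=3.5,fy=3.5/' h.py
python3 -c "
from h import *
look('t3')"
```

```text
tcp [ 6.9 43.2] 39.2 [-0.4 -0.   0.6] 3.45
oyster 0.59 1215 [[-22.2, 53.8], [-20.2, 56.5], [50.4, 132.9], [52.6, 135.3]]
[[53, 94], [52, 101], [51, 103], [47, 116], [46, 120], [38, 130], [35, 135], [30, 135], [-6, 129], [-11, 128], [-17, 127], [-18, 125], [-19, 123], [-20, 114], [-22, 97], [-22, 83], [-19, 76], [-16, 70], [-12, 64], [-1, 57], [12, 54], [22, 55], [25, 56], [38, 62], [43, 66], [44, 68], [50, 78], [52, 85], [52, 90]]
```

View pics/t3c.png

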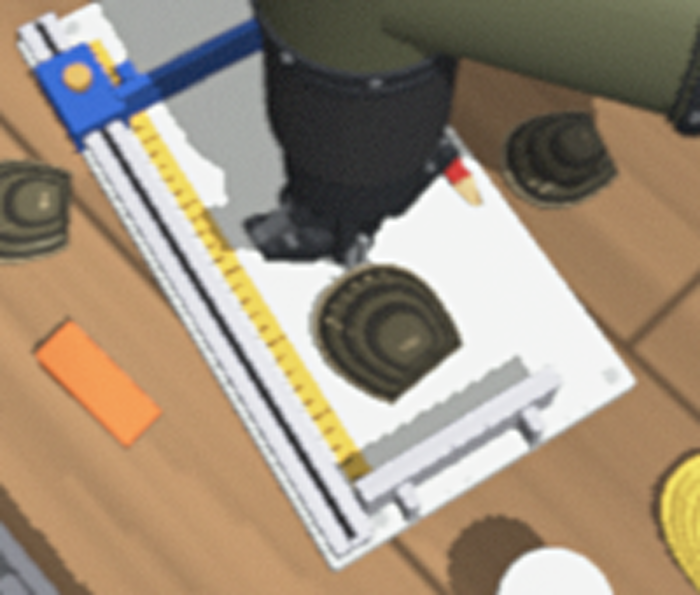

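Scene view: the oyster (crop 390, 330) has advanced and is now about 10° from parallel. It has drifted about 5 mm towards the rail, so I shift the pusher 8 mm to +x and go on.

Request:
apply_moves(
  rows=[
    [0.6, 0, 0.1, 0, 0, 0, -1],
    [0.6, -0.9, 0.2, 0, 0, 0, -1],
    [0.2, -0.9, 0.2, 0, 0, 0, -1],
    [-0.3, -0.9, 0.2, 0, 0, 0, -1],
    [-0.8, -0.9, 0.2, 0, 0, 0, -1],
    [-1.3, -0.9, 0.2, 0, 0, 0, -1],
    [-1.8, -0.9, 0.2, 0, 0, 0, -1],
    [-2.2, -0.9, 0.2, 0, 0, 0, -1],
    [-2.6, -0.9, 0.2, 0, 0, 0, -1],
    [-2.6, -0.9, 0.2, 0, 0, 0, -1],
  ],
)

```text
clock: 4.55
position: [601.5, 121.2, 37.3]
ee_rot: [0.0, -0.629, 0.777, -0.0]
force: [0.6, 0.1, 0.4]
width: -0.001
grasp_force: 0.0
```

```bash
python3 -c "
from h import *
look('t4')"
```

```text
tcp [15.9 69.4] 37.3 [0.6 0.1 0.4] 4.55
oyster 0.69 1238 [[-24.6, 81.2], [-19.4, 83.6], [50.4, 158.4], [52.5, 160.2]]
[[52, 120], [51, 136], [47, 147], [41, 157], [40, 158], [34, 160], [30, 160], [23, 160], [-6, 157], [-9, 156], [-13, 153], [-17, 144], [-25, 117], [-18, 103], [-14, 95], [-10, 90], [2, 84], [10, 81], [15, 81], [22, 81], [30, 84], [33, 85], [41, 90], [48, 103], [50, 105], [52, 111]]
```

Request:
apply_moves(
  rows=[
    [-0.2, 0, 0, 0, 0, 0, -1],
    [-0.4, 0, 0, 0, 0, 0, -1],
    [-0.55, 0, 0, 0, 0, 0, -1],
    [-0.65, 0, 0, 0, 0, 0, -1],
    [-0.65, 0, 0, 0, 0, 0, -1],
  ],
)

```text
clock: 5.15
position: [602.4, 126.3, 37.3]
ee_rot: [-0.001, -0.629, 0.777, -0.0]
force: [-1.9, -3.8, 1.5]
width: 0.002
grasp_force: 1.8
```

```bash
python3 -c "
from h import *
look('t5')"
```

```text
tcp [15.7 74.6] 37.3 [-1.9 -3.8  1.5] 5.15
oyster 0.96 1226 [[-20.9, 85.6], [-18.5, 88.4], [52.0, 160.5], [53.8, 161.9]]
[[54, 126], [54, 129], [51, 143], [50, 145], [46, 154], [44, 157], [43, 159], [41, 160], [34, 162], [27, 162], [11, 161], [1, 160], [-8, 160], [-9, 160], [-12, 159], [-16, 153], [-16, 152], [-18, 147], [-19, 137], [-20, 133], [-21, 128], [-21, 121], [-19, 113], [-18, 108], [-17, 105], [-15, 101], [-13, 98], [-11, 96], [-8, 93], [1, 89], [5, 88], [13, 86], [22, 86], [34, 86], [44, 96], [48, 102], [50, 105], [51, 106], [53, 113], [53, 118]]
```

View pics/t5c.png

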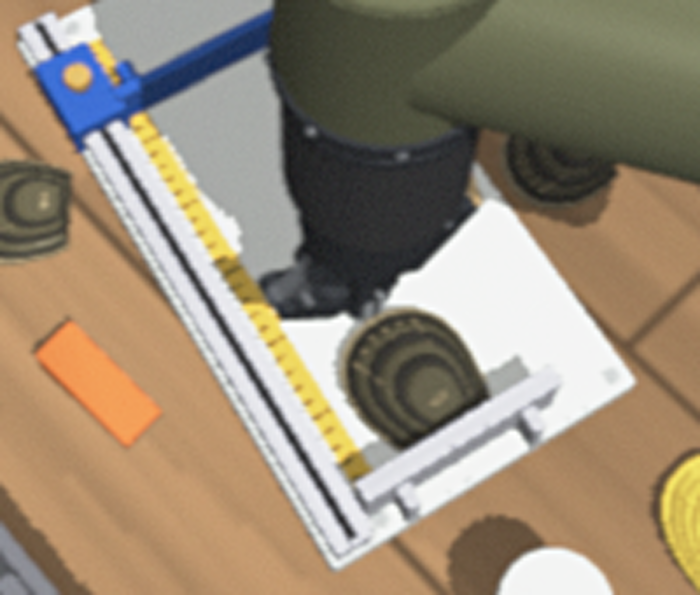

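The hinge has met the stop (about 4 N). I press slightly more to seat it.

Request:
apply_moves(
  rows=[
    [-0.1, 0, 0, 0, 0, 0, -1],
    [-0.2, 0, 0, 0, 0, 0, -1],
    [-0.2, 0, 0, 0, 0, 0, -1],
  ],
)

```text
clock: 5.55
position: [602.4, 126.8, 37.3]
ee_rot: [-0.002, -0.629, 0.778, -0.001]
force: [-4.2, -9.5, 3.5]
width: 0.001
grasp_force: 4.8
```

Request:
apply_moves(
  rows=[
    [0.6, 0, 0, 0, 0, 0, -1],
    [2, 0, 0, 0, 0, 0, -1],
    [3, 0, -3, 0, 0, 0, -1],
    [5, 0, -8, 0, 0, 0, -1],
    [10, 1, -8, 0, 0, 0, -1],
    [15, 1, -8, 0, 0, 0, -1],
    [20, 1, -8, 0, 0, 0, -1],
    [22, 1, -8, 0, 0, 0, -1],
    [22, 1, -8, 0, 0, 0, -1],
  ],
)

```text
clock: 6.45
position: [546.8, -87.0, 117.7]
ee_rot: [0.001, -0.628, 0.778, -0.0]
force: [-1.3, 0.6, 1.1]
width: -0.004
grasp_force: 0.0
```

Run:
```python
from h import *
look('t6'); look('t6t','top')
b=arm.camera("scene")
H=cv2.cvtColor(b["frame"],cv2.COLOR_RGB2HSV).astype(int)
r,c=np.nonzero(b["depth"]>0); w,_=world(b,c,r); h=H[r,c]; q=tob(w)
m=(h[:,0]>100)&(h[:,0]<130)&(h[:,1]>120)&(w[:,2]>20)&(w[:,2]<56)&(q[:,0]>-68)&(q[:,0]<25)&(abs(q[:,1])<190)
print("blade",m.sum(),np.percentile(q[m],[2,50,98],axis=0).round(1).tolist())
```

```text
tcp [   5.7 -145.5] 117.7 [-1.3  0.6  1.1] 6.45
oyster 0.76 1267 [[-25.4, 82.4], [-21.3, 88.3], [52.1, 161.4], [53.8, 167.2]]
[[54, 122], [54, 126], [52, 135], [45, 166], [43, 167], [-4, 166], [-14, 160], [-21, 152], [-23, 149], [-25, 134], [-25, 127], [-25, 124], [-20, 98], [-18, 95], [-10, 88], [3, 82], [23, 88], [29, 90], [35, 92], [38, 93], [42, 96], [49, 107], [52, 112], [53, 113], [53, 118]]
tcp [   5.9 -143.1] 117.5 [-0.1  0.2 -0.1] 6.55
blade 224 [[-35.4, -108.0], [-5.2, -102.0], [24.2, -100.0]]
```

View pics/t6c.png

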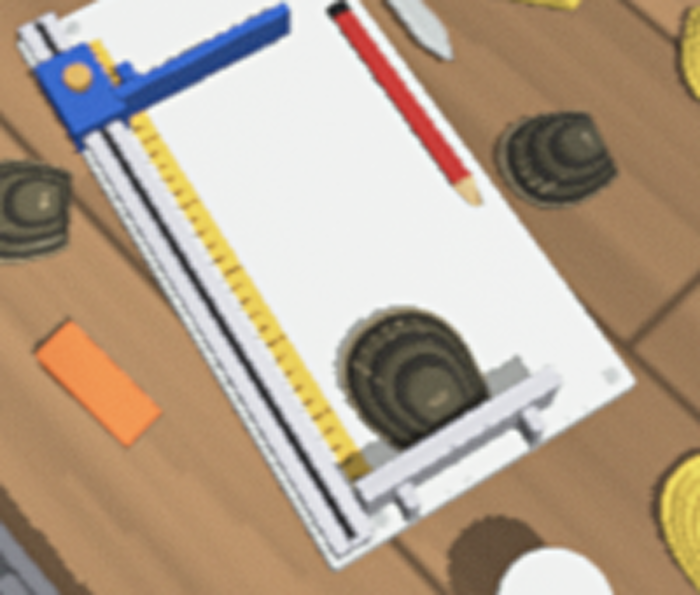

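Oyster seated flat at the stop (crop 415, 380). Now down behind the blade and push the jaw.

Request:
apply_moves(
  rows=[
    [0, 0, 4, 0, 0, 0, -1],
    [0, 0, 7.6, 0, 0, 0, -1],
    [0, 0, 7.6, 0, 0, 0, -1],
    [-1.2, 0, 7.6, 0, 0, 0, -1],
    [-2.2, 0, 7.6, 0, 0, 0, -1],
    [-3.2, 0, 7.6, 0, 0, 0, -1],
    [-4.4, 0, 7.6, 0, 0, 0, -1],
    [-5.8, 0, 7.6, 0, 0, 0, -1],
    [-7.2, 0, 7.6, 0, 0, 0, -1],
    [-8.6, 0, 7.6, 0, 0, 0, -1],
  ],
)

```text
clock: 7.7
position: [565.6, 1.1, 41.5]
ee_rot: [-0.0, -0.629, 0.777, -0.0]
force: [-0.8, -3.0, 1.4]
width: -0.006
grasp_force: 1.3
```

Request:
apply_moves(
  rows=[
    [-1.4, 0, 0, 0, 0, 0, -1],
    [-2.8, 0, 0, 0, 0, 0, -1],
    [-4.2, 0, 0, 0, 0, 0, -1],
    [-5.6, 0, 0, 0, 0, 0, -1],
    [-7, 0, 0, 0, 0, 0, -1],
    [-8.2, 0, 0, 0, 0, 0, -1],
    [-9.2, 0, 0, 0, 0, 0, -1],
    [-10, 0, 0, 0, 0, 0, -1],
    [-10.5, 0, 0, 0, 0, 0, -1],
  ],
)

```text
clock: 8.6
position: [587.3, 103.3, 41.0]
ee_rot: [-0.0, -0.629, 0.777, 0.0]
force: [-2.3, -1.7, -0.6]
width: 0.003
grasp_force: 1.1
```

```bash
cat >> h.py <<'E'
def blade():
    b=arm.camera("scene")
    H=cv2.cvtColor(b["frame"],cv2.COLOR_RGB2HSV).astype(int)
    r,c=np.nonzero(b["depth"]>0); w,_=world(b,c,r); h=H[r,c]; q=tob(w)
    m=(h[:,0]>100)&(h[:,0]<130)&(h[:,1]>120)&(w[:,2]>20)&(w[:,2]<56)&(q[:,0]>-68)&(q[:,0]<25)&(abs(q[:,1])<190)
    print("blade",m.sum(),np.percentile(q[m],[2,50,98],axis=0).round(1).tolist())
E
python3 -c "
from h import *
look('t7');blade()"
```

```text
tcp [ 5.8 49. ] 41.0 [-2.3 -1.7 -0.6] 8.6
oyster 0.75 1235 [[-21.3, 85.3], [-18.5, 88.0], [51.1, 161.3], [53.3, 166.9]]
[[53, 125], [51, 140], [49, 148], [46, 154], [43, 159], [33, 166], [30, 167], [14, 167], [8, 167], [0, 166], [-15, 158], [-17, 156], [-18, 150], [-21, 128], [-20, 98], [-18, 95], [10, 85], [15, 85], [28, 88], [31, 89], [37, 92], [41, 94], [48, 102], [49, 104], [52, 113], [53, 118]]
blade 215 [[-36.6, 60.1], [-5.0, 67.7], [23.8, 69.6]]
```

Request:
apply_moves(
  rows=[
    [-0.4, 0, 0, 0, 0, 0, -1],
    [-0.8, 0, 0, 0, 0, 0, -1],
    [-1.1, 0, 0, 0, 0, 0, -1],
    [-1.4, 0, 0, 0, 0, 0, -1],
    [-1.6, 0, 0, 0, 0, 0, -1],
    [-1.7, 0, 0, 0, 0, 0, -1],
  ],
)

```text
clock: 9.35
position: [591.0, 119.4, 41.5]
ee_rot: [0.0, -0.629, 0.777, -0.0]
force: [0.6, -1.9, 1.2]
width: 0.002
grasp_force: 1.0
```

Request:
apply_moves(
  rows=[
    [-0.1, 0, 0, 0, 0, 0, -1],
    [-0.1, 0, 0, 0, 0, 0, -1],
  ],
)

```text
clock: 9.55
position: [591.1, 120.4, 41.3]
ee_rot: [0.0, -0.629, 0.777, -0.0]
force: [0.5, -0.2, 0.1]
width: 0.002
grasp_force: 0.6
```

Request:
apply_moves(
  rows=[
    [-0.1, 0, 0, 0, 0, 0, -1],
    [-0.15, 0, 0, 0, 0, 0, -1],
    [-0.15, 0, 0, 0, 0, 0, -1],
  ],
)

```text
clock: 9.85
position: [591.2, 120.7, 41.3]
ee_rot: [-0.001, -0.629, 0.777, -0.0]
force: [-1.1, -4.5, 1.9]
width: 0.003
grasp_force: 2.7
```

Request:
apply_moves(
  rows=[
    [-0.1, 0, 0, 0, 0, 0, -1],
    [-0.15, 0, 0, 0, 0, 0, -1],
    [-0.15, 0, 0, 0, 0, 0, -1],
  ],
)

```text
clock: 10.15
position: [591.2, 121.0, 41.3]
ee_rot: [-0.002, -0.629, 0.778, -0.001]
force: [-2.0, -9.1, 1.9]
width: 0.004
grasp_force: 4.7
```

The jaw has stopped against the lip (9 N against 2 N of rail friction), so I come away.

Request:
apply_moves(
  rows=[
    [0.6, 0, 0, 0, 0, 0, -1],
    [2, 0, 0, 0, 0, 0, -1],
    [4, 0, 0, 0, 0, 0, -1],
    [5, 0, -4, 0, 0, 0, -1],
    [8, 0, -9, 0, 0, 0, -1],
    [13, 0, -12, 0, 0, 0, -1],
    [18, 0, -12, 0, 0, 0, -1],
    [20, 0, -12, 0, 0, 0, -1],
    [20, 0, -12, 0, 0, 0, -1],
  ],
)

```text
clock: 11.05
position: [548.9, -76.5, 162.4]
ee_rot: [0.001, -0.627, 0.779, -0.001]
force: [-0.9, 0.2, 0.0]
width: -0.002
grasp_force: 0.0
```

```bash
python3 -c "
from h import *
look('t8');blade()"
```

```text
tcp [   5.6 -134.9] 162.4 [-0.9  0.2  0. ] 11.05
oyster 0.58 1209 [[-21.7, 86.0], [-19.3, 88.3], [50.6, 160.1], [52.3, 161.1]]
[[52, 116], [52, 123], [52, 130], [51, 140], [50, 145], [48, 150], [44, 158], [43, 159], [39, 160], [27, 161], [2, 161], [-4, 160], [-8, 160], [-12, 159], [-15, 154], [-16, 152], [-17, 151], [-20, 140], [-22, 131], [-20, 99], [-18, 95], [6, 86], [11, 86], [15, 86], [22, 86], [28, 88], [31, 89], [38, 93], [42, 96], [46, 102], [49, 107], [50, 109], [51, 110]]
blade 198 [[-36.7, 78.9], [-6.9, 84.7], [23.8, 86.5]]
```

View pics/t8c.png

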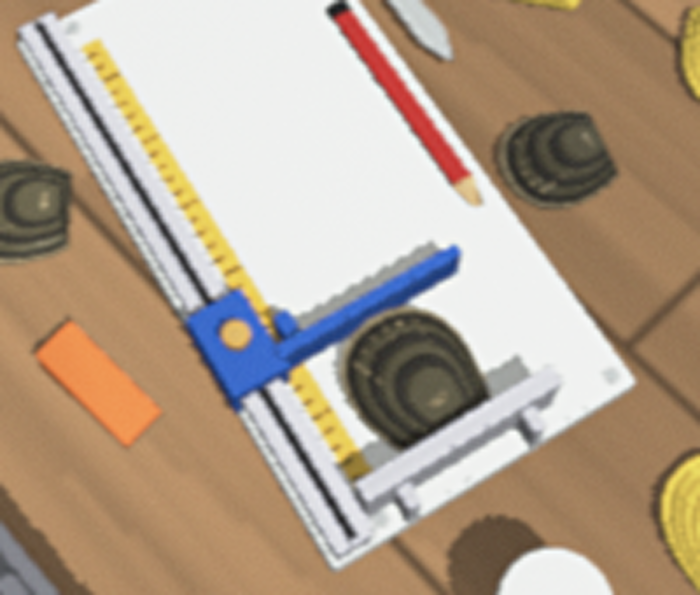

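The blade lies against the lip (face about 86.5 mm, lip 86 mm), the hinge is flat at the stop, and the bystanders have not moved.

```bash
python3 -c "
from plant import arm
print(arm.sign_off())"
```

```text
the job is handed in; nothing more can be done
None
```

I pushed the oyster up until its hinge edge sat flat against the stop, slid the blue jaw up until it touched the lip, and moved the arm clear. The job is handed in at about 11 s; no verdict came back.

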